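# Seat the gearbox cover on its build jig and hold it down

### The arm

A 6-joint arm with a two-finger parallel gripper is mounted at the origin on the work surface. World frame = base frame: x ahead of the robot, y to its left, z up, the work surface at z = 0. Lengths are in m, angles in rad, forces in N, time in s.
With the tool pointing down it reaches from about 0.425 to 0.95 m from the base axis. Payload 3.5 kg.
Tool frame: the origin (TCP) lies midway between the tips of the shut fingers; the grasp point (between the pads) lies 19 mm behind it; z points along the fingers, y is the line along which they close (so a half turn about z gives the same grasp; the last joint's range is limited). The gripper opens to 85 mm and grips with 20 to 120 N. Pads are 22 mm wide; open, the fingers measure 114 mm over their backs; the gripper's body (76 mm by 85 mm) begins 54 mm behind the grasp point. The pads swing forward as they close: fully open they stand 13 mm farther back than shut.
Start: joints at [-1.361, 0.286, 1.577, -0, 1.279, -0.15], TCP at [0.238, -0.632, 0.194] pointing down, gripper open.
Joint ranges: [-2.77, 2.77], [-0.9, 2.22], [0.21, 2.48], [-1.53, 4.67], [0.24, 2.81], [-2.84, 2.84]. Speed limits (rad/s): [2.79, 2.79, 3.14, 3.14, 3.14, 3.14].

### API

Orientations are given as a unit quaternion [x, y, z, w].
In Python, from plant import ctrl, cams, order gives the robot as it stands.
- The arm moves only by the tool move_arm, never from a script. Its argument "plan" is one flat list of numbers, 7 for each row, row after row: the shift along the world's x, y, z in mm, then the turn, a rotation vector about the world's x, y, z in degrees, then the finger opening in mm, from 0 to 85.4. A call has 1 to 12 rows; each row shifts and turns the commanded pose from where the row before left it; what a row does not reach is not made up. A row lasts 1/10 s, in which the tool goes at most 50 mm and 8.59 degrees, less where a joint would pass 70% of its speed; a pose out of reach is approached as far as the arm can. A call is refused whole if a number of a shift passes 50 or a number of a turn 8.59, either way. A call with a gripper value outside its range is refused whole. The fingers move at their own pace and stop on an object; "newtons" is the grip in N (left out, the last holds). Time passes only in rows, so rows that do not move let the fingers close. It gives the time, the measured TCP pose, the force, the opening and the grip force at its end, in the units of the state.
- ctrl.get_state(): the state, without advancing time (a new reading comes with each control period).
- cams.read_camera(name): name is "scene" or "top"; returns a dict with "color" (420x560x3 uint8, red, green, blue), "fov_y" (degrees; the focal length in pixels is half the picture's height over the tangent of half this angle, whatever the lens; pixels are square), "cx", "cy" (the principal point, pixels), "k1" (the pictures are not rectified: a ray, as slopes to the right and down, at radius r is drawn at 1 + k1 r^2 times it, then the intrinsics apply), "origin" and "orientation" of the camera in the world. Camera axes: x right, y up, looking along -z (the intrinsics and any distortion apply to the point x, -y, -z); pixel columns grow to the right and rows downward; lengths in m; the calibration is good to about 2 mm. A picture is of the moment at which its call begins. There is no depth.
- order.sign_off(): hands the job in; it is judged then, once.
The state is a dict: "time": time; "qpos": joint angles; "dq": joint speeds; "joint_efforts": joint torques, N m; "eef_pos": TCP position; "tcp_rot": TCP orientation; "contact_force": force on the tool from outside, world axes, zero at the start; "wrist_torque": the same for the moment, N m; "opening": opening from 0.0 (shut) to 1.0 (fully open); "finger_force": force on a finger pad.
Only numpy, scipy, OpenCV 4.12 (cv2) and the standard library are available. Lean on these libraries where they do the work, as an engineer would, in place of code of your own. Each camera call takes 0.05 s, during which the arm holds its last target. There are 200 camera calls.

### The job

Slide the bearing sleeve over the jig's upright shaft so that it stands fully down on the jig and let go of it; then pick up the gearbox cover, lower it with its round window over the shaft and sleeve, slide it until its hidden socket drops over the short locating pin, and press it down against the sprung lifters until it lies flush on the jig. Finish while still holding the cover pressed down flush: do not let go of it. Leave the other things on the bench alone.

Things in the scene. Friction and masses are not known exactly. Their poses are not given: they have to be found in the camera images.
- jig: Build jig fixed to the bench: dark steel block 144 x 72 x 20 mm (x, y, z), origin at the centre of its underside, z up. On its top: the tall shaft at x -38 mm, the short locating pin at x +38 mm (both y 0), and four brass sprung lifters of 8 mm diameter at x +-14, y +-23 mm, 6 mm proud. The seated cover lies centred on it, x axes of both pointing the same way.
- shaft_foot (a point): Foot of the upright steel shaft (10 mm diameter, 44 mm tall, tapered over its top 4 mm): on its axis, at the level of the jig's top face; axes as the jig's.
- pin_foot (a point): Foot of the steel locating pin (10 mm diameter, 17 mm tall, tapered to 5.6 mm over its top 2.5 mm): on its axis, at the level of the jig's top face; axes as the jig's.
- lifters (a joint): How far the four lifters (they move as one) are pressed into the jig, in m: 0 fully up (6 mm proud), 0.006 flush with its top face. They bear the cover's own weight (about 3 N) without moving; 5 N in all starts them, 9 N in all presses them flush.
- cover: Loose gearbox cover, bare aluminium, about 0.3 kg: plate 132 x 60 x 22 mm (x, y, z), origin at the centre of its underside, which lies on the bench at the start. In the middle of its top stands a grip rib 30 mm long (x), 12 mm thick (y), its top 53 mm above the underside. A round through window, 40 mm diameter, at x -38 mm; a hidden socket in the underside at x +38 mm.
- socket (a point): Centre of the mouth of the cover's socket, a blind hole of 13 mm diameter, 18 mm deep, in the underside, not visible from above; axes as the cover's.
- sleeve: The bearing sleeve: a loose steel tube, outer diameter 26 mm, bore 13 mm, 28 mm tall, about 60 g, standing upright on the bench; origin at the centre of its underside, z along its axis.
- washer: Bystander: a flat steel ring, outer diameter 44 mm, bore 24 mm, 8 mm tall; origin at the centre of its underside.
- roller: Bystander: a solid steel roller standing upright, 20 mm diameter, 40 mm tall, no bore; origin at the centre of its underside.
- wheel: Bystander: a buggy wheel lying flat, black tyre of 116 mm diameter on a plain rim, 42 mm tall; origin at the centre of its underside.
- screwdriver: Bystander: a screwdriver lying on the bench beyond the jig.
- oil_bottle: Bystander: a small white bottle, 40 mm diameter, 100 mm tall; origin at the centre of its underside.
- battery: Bystander: a battery pack lying flat, 138 x 47 x 26 mm; origin at the centre of its underside.
There are look-alikes about, which are no part of the job. Leave any brown or green look-alike of the cover alone.

How it is judged:
On the way, in this order (a step that is already met when the one before it is completed fails the run):
1. the sleeve stands fully down on the jig around the shaft, let go, before the cover comes on (horizontal distance between sleeve and shaft_foot below 0.004 m and z of sleeve in the frame of shaft_foot between -0.003 and 0.003 m and angle between sleeve's own z axis and vertical below 0.15 rad and contact force between the fingers and sleeve below 0.1 N and horizontal distance between socket and pin_foot above 0.03 m), for 0.2 s.
2. the cover has dropped over the locating pin (horizontal distance between socket and pin_foot below 0.004 m and z of socket in the frame of pin_foot below 0.012 m and angle between the x axis of cover and the x axis of jig, either way round below 0.15 rad and horizontal distance between cover and jig below 0.015 m), for 0.05 s.
At the end, for the whole second after the job is handed in: Sleeve down on the jig around the shaft (4 mm sideways, 3 mm up). Cover socket over the pin (4 mm), underside within 2 mm of the jig top, level (0.06 rad), in line (0.15 rad), lifters in by over 4.2 mm, and the robot still holding the cover (over 2 N), at rest, through the last second (horizontal distance between socket and pin_foot below 0.004 m and z of socket in the frame of pin_foot below 0.002 m and z of cover in the frame of jig between 0.017 and 0.022 m and angle between cover's own z axis and vertical below 0.06 rad and angle between the x axis of cover and the x axis of jig, either way round below 0.15 rad and horizontal distance between cover and jig below 0.015 m and value of joint lifters above 0.0042 m and contact force between any of the fingers, the arm and cover above 2 N and horizontal distance between sleeve and shaft_foot below 0.004 m and z of sleeve in the frame of shaft_foot below 0.003 m and angle between sleeve's own z axis and vertical below 0.15 rad and linear speed of cover below 0.02 m/s); the arm keeps its last pose, push and grip.
It fails at once if another thing on the bench is shifted by more than 30 mm (distance of any of washer, roller, wheel, screwdriver, oil_bottle, battery from where it was at the start of the episode above 0.03 m).
It also fails if it takes over 54 s, if anything falls off the work surface, if the arm or the gripper's body presses on something with over 40 N, if the wrist force passes 120 N, or if a joint passes its speed limit or range.

## Working session

There is one attempt and no reset: what is moved stays moved. The work goes in short steps, Python scripts to look and compute and a tool call to move; the robot and the scene stay as the last step left them, time stands still between calls to the robot, and variables do not carry over. Pictures are saved under pics/ and viewed, at most 10 in all, crops included, and the job is handed in when it is done.

Besides the shell and the picture viewer there is one more tool, called after "Emit:" as name(argument=value, ...), one argument or row to a line, values as JSON. move_arm: Moves the arm, as the interface text tells. Its arguments: {"type":"object","properties":{"plan":{"type":"array","items":{"type":"number"}},"newtons":{"type":"number"}},"required":["plan"]}

```bash
mkdir -p pics && cat > h.py <<'E'
import numpy as np, cv2
from plant import ctrl, cams, order
from scipy.spatial.transform import Rotation as R
def K(c):
    h,w=c["color"].shape[:2]; f=h/2/np.tan(np.radians(c["fov_y"])/2)
    return np.array([[f,0,c["cx"]],[0,f,c["cy"]],[0,0,1.]])
def D(c): return np.array([c["k1"],0,0,0,0.])
def unproj(c,px,z):
    p=cv2.undistortPoints(np.array(px,float).reshape(-1,1,2),K(c),D(c)).reshape(-1,2)
    d=R.from_quat(c["orientation"]).apply(np.c_[p[:,0],-p[:,1],-np.ones(len(p))])
    o=np.array(c["origin"]); return o+d*((z-o[2])/d[:,2])[:,None]
def proj(c,P):
    q=R.from_quat(c["orientation"]).inv().apply(np.array(P,float).reshape(-1,3)-np.array(c["origin"]))
    q=q*[1,-1,-1]
    return cv2.projectPoints(q,np.zeros(3),np.zeros(3),K(c),D(c))[0].reshape(-1,2)
def save(n,im): cv2.imwrite("pics/"+n,cv2.cvtColor(im,cv2.COLOR_RGB2BGR))
E
python3 - <<'E'
from h import *
for n in("top","scene"):
    c=cams.read_camera(n); save(n+"0.png",cv2.resize(c["color"],(800,600),interpolation=cv2.INTER_CUBIC))
    print(n,c["fov_y"],c["cx"],c["cy"],c["k1"],c["origin"],c["orientation"])
print(ctrl.get_state())
E
```

```text
top 54.69890166355389 282.8249200083144 201.917969716773 0.027654054756055785 [ 0.3413032  -0.01324207  1.00522975] [-0.05424242  0.0371685   0.71465185 -0.6963828 ]
scene 52.547096446892844 277.1346947742336 208.96660491681732 0.021378954597653013 [ 1.17165336 -0.14292019  0.81735775] [0.28907553 0.23340815 0.58854302 0.71803418]
{'time': 0.1, 'qpos': array([-1.36099376e+00,  2.87137930e-01,  1.57804272e+00,  5.65009256e-06,
        1.27862840e+00, -1.49976607e-01]), 'dq': array([-0.00112407, -0.00285353, -0.00307204, -0.00054954,  0.00045574,
       -0.00020808]), 'joint_efforts': array([ 3.91939811e-04, -4.07302737e+01, -2.93698329e+01, -1.47316846e-04,
        3.43968291e-03,  3.50071012e-06]), 'eef_pos': array([ 0.23754486, -0.63108682,  0.19293847]), 'tcp_rot': array([ 9.83862996e-01,  1.78920032e-01, -3.04413907e-05, -1.10778445e-03]), 'contact_force': array([ 0.15951333,  0.51969701, -0.00520578]), 'wrist_torque': array([-0.01838845,  0.01242805,  0.04655138]), 'finger_force': 0.0, 'opening': 0.998742254109195}
```

View pics/top0.png

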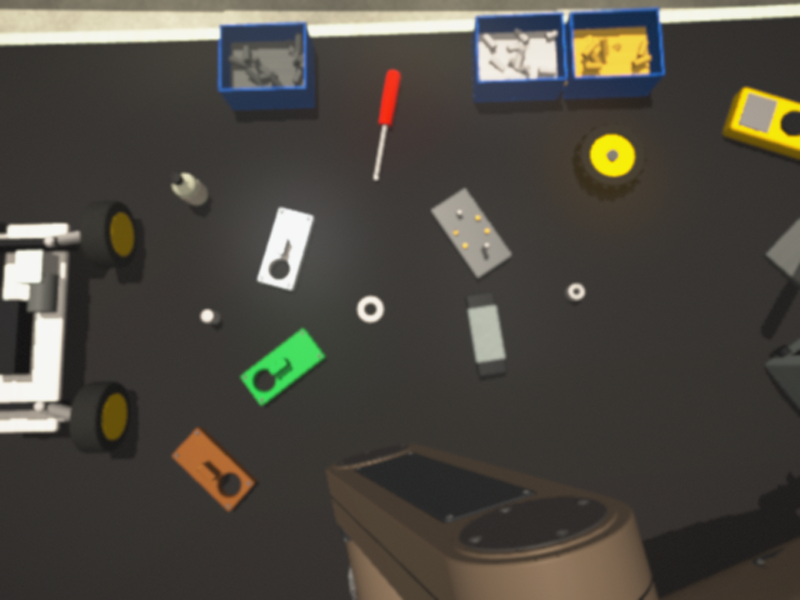

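View pics/scene0.png

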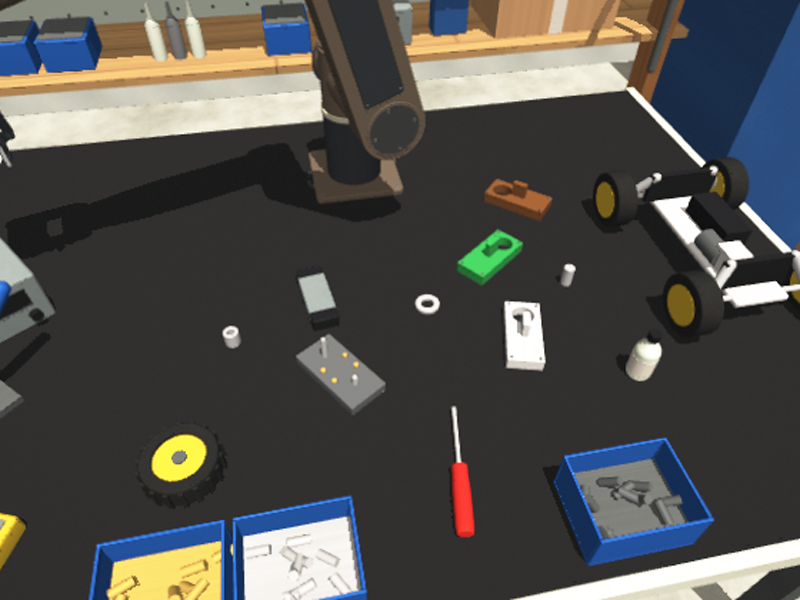

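The top view (800x600 px) shows the white cover at (286,249). Its green (283,366) and brown (214,470) look-alikes are not the part. The jig is at (471,233), with the tall shaft near (487,250). For the sleeve there are three candidates:
- Small tube at (576,292): it has a bore and stands tall, so it fits.
- Washer at (370,309): flat and wider.
- Roller at (209,317): no bore.

I'll confirm with one enlarged crop.

```bash
python3 - <<'E'
from h import *
t=cams.read_camera("top"); s=cams.read_camera("scene")
def tile(c,x,y,w,h,W,H):
    return cv2.resize(c["color"][y:y+h,x:x+w],(W,H),interpolation=cv2.INTER_CUBIC)
# crops in native px; 6x
a=tile(t,296,128,66,68,396,408); b=tile(t,176,140,66,68,396,408)
c1=tile(t,388,189,32,32,192,192); d=tile(s,205,230,67,32*2,201,192); e=tile(s,150,222,27,32,162,192); f=tile(s,345,205,40,32*1,240,192)
save("crop1.png",np.vstack([np.hstack([a,b]),np.hstack([c1,d,e,f])[:,:792] if 0 else np.pad(np.hstack([c1,d,e,f]),((0,0),(0,0),(0,0)))[:,:792]]))
E
```

```text
(no output)
```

View pics/crop1.png

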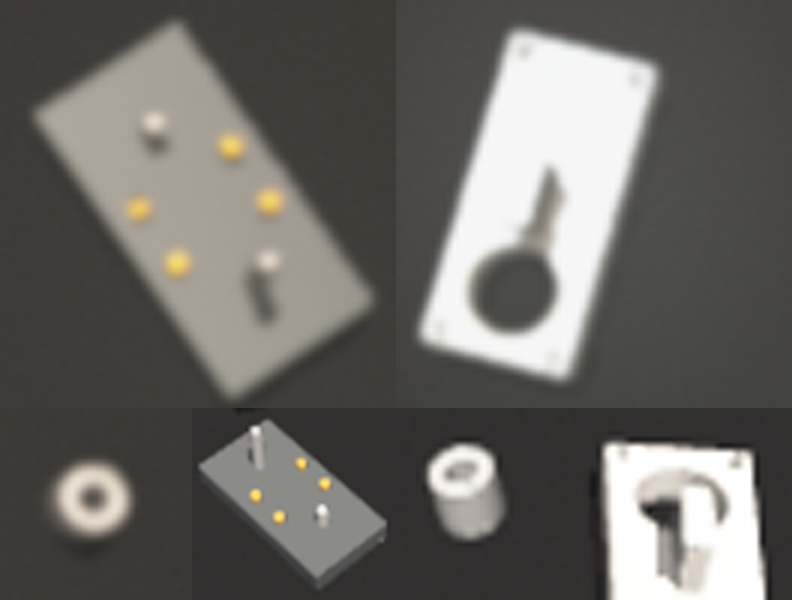

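The crop confirms the parts. The sleeve is a tall tube with a bore. The tall shaft stands at the jig's lower-right end (tile px 268,260) and the pin at (154,123). The cover's window is at its lower end (513,290).

```bash
python3 - <<'E'
from h import *
from scipy.optimize import least_squares
t=cams.read_camera("top"); s=cams.read_camera("scene")
def nat(p,x0,y0,k): p=np.array(p,float); return (p+.5)/k-.5+[x0,y0]
def fit(obs,x0):
    def place(q,P): 
        c_,s_=np.cos(q[2]),np.sin(q[2]); P=np.array(P,float)
        return np.c_[q[0]+c_*P[:,0]-s_*P[:,1],q[1]+s_*P[:,0]+c_*P[:,1],P[:,2]]
    f=lambda q:np.concatenate([(proj(c,place(q,P))-px).ravel() for c,P,px in obs])
    r=least_squares(f,x0,loss="soft_l1"); return r.x,f(r.x).reshape(-1,2).round(1)
L=lambda a,b:[.014*a,.023*b,.026]
# direction: shaft(-x end) lower right in top -> -y,-x ; pin end up-left
tp=[[-.038,0,.064],[.038,0,.037]]
# top lifters: pin side upper-right(231,146) is x+, y-  ; (139,208): x?,
jt=[(268,260),(154,123)]
lt=[(231,146),(270,202),(139,208),(178,262)]; lP=[L(1,-1),L(-1,-1),L(1,1),L(-1,1)]
ct=[(180,20),(33,113),(375,297),(232,400)]; cP=[[.072,-.036,.02],[.072,.036,.02],[-.072,-.036,.02],[-.072,.036,.02]]
sc=[(65,22),(130,100)]
ls=[(132,75),(87,109),(109,55),(63,87)]
obsT=(t,tp+lP+cP,nat(jt+lt+ct,296,128,6))
ls=[(325-192,483-408),(279-192,517-408),(301-192,463-408),(255-192,495-408)]
x0=[.5,-.2,.6]
for name,o in(("T",[obsT]),("S",[(s,tp,nat(sc,205,230,3))])):
    q,r=fit(o,x0); print("jig",name,q,r.tolist())
    print(proj(s,[[q[0]+np.cos(q[2])*P[0]-np.sin(q[2])*P[1],q[1]+np.sin(q[2])*P[0]+np.cos(q[2])*P[1],P[2]] for P in lP]).round(1).tolist(), nat(ls,205,230,3).round(1).tolist())
cv=[(515-396,30),(660-396,67),(420-396,340),(572-396,380),(513-396,290)]
cvP=[[.066,.03,.022],[.066,-.03,.022],[-.066,.03,.022],[-.066,-.03,.022],[-.038,0,.020]]
print("cover",*fit([(t,cvP,nat(cv,176,140,6))],[.5,.2,0]))
st=nat([(93,90)],388,189,6); ss=nat([(69,59)],150,222,6)
print("sleeve",unproj(t,st,.028),unproj(s,ss,.028))
E
```

```text
jig T [ 0.56574612 -0.10868064  0.56426758] [[0.1, 0.1], [0.0, -0.2], [0.1, -0.1], [0.1, -0.2], [-0.0, -0.2], [-0.0, 0.1], [-0.6, -0.1], [0.0, 0.2], [0.3, 0.8], [-0.2, -0.2]]
[[234.3, 265.9], [226.5, 258.7], [249.5, 254.8], [241.7, 247.9]] [[249.0, 254.7], [233.7, 266.0], [241.0, 248.0], [225.7, 258.7]]
jig S [ 0.56461982 -0.10932925  0.55692002] [[-0.2, -0.3], [0.2, 0.3]]
[[233.9, 265.5], [226.2, 258.3], [249.2, 254.5], [241.4, 247.6]] [[249.0, 254.7], [233.7, 266.0], [241.0, 248.0], [225.7, 258.7]]
cover [ 0.54651214  0.21292534 -0.285061  ] [[ 0.3  0.6]
 [-0.9  0.4]
 [ 0.9 -0.4]
 [-1.1 -0.9]
 [ 0.5  0.2]]
sleeve [[ 0.45675678 -0.27993228  0.028     ]] [[ 0.45443303 -0.28173329  0.028     ]]
```

Emit:
move_arm(
  plan=[22,35,-11,0,0,1.15,60,22,35,-11,0,0,1.15,60,22,35,-11,0,0,1.15,60,22,35,-11,0,0,1.15,60,22,35,-11,0,0,1.15,60,22,35,-11,0,0,1.15,60,22,35,-11,0,0,1.15,60,22,35,-11,0,0,1.15,60,22,35,-11,0,0,1.15,60,20,36,-11,0,0,1.15,60,0,0,0,0,0,0,60],
  newtons=40,
)

```text
time: 1.4
eef_pos: [0.456, -0.2759, 0.0822]
tcp_rot: [0.96, 0.279, -0.001, -0.002]
contact_force: [-1.1, -0.1, -0.6]
opening: 0.703
finger_force: 0.0
```

Emit:
move_arm(
  plan=[0,0,-20,0,0,0,60,0,0,0,0,0,0,60,0,0,0,0,0,0,60],
)

```text
time: 1.7
eef_pos: [0.4553, -0.2812, 0.0643]
tcp_rot: [0.961, 0.276, -0.0, -0.0]
contact_force: [0.5, -0.5, 0.4]
opening: 0.7
finger_force: 0.0
```

```bash
python3 - <<'E'
from h import *
t=cams.read_camera("top"); s=cams.read_camera("scene")
print(ctrl.get_state()["eef_pos"])
a=cv2.resize(t["color"][165:245,360:440],(400,400),interpolation=cv2.INTER_CUBIC)
b=cv2.resize(s["color"][195:275,123:203],(400,400),interpolation=cv2.INTER_CUBIC)
save("g1.png",np.hstack([a,b]))
E
```

```text
[ 0.45588282 -0.28184346  0.0652077 ]
```

View pics/g1.png

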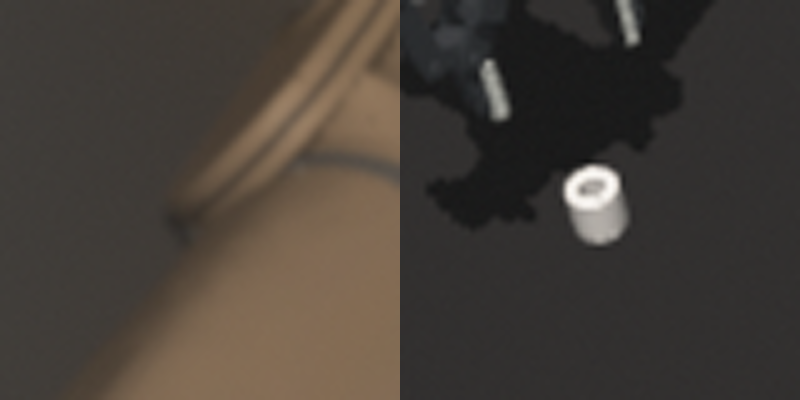

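The tube stands in front of the open fingers, whose tips show at about (495,118) and (632,43), and the TCP is above it. Next I descend and grip.

Emit:
move_arm(
  plan=[0,1,-31,0,0,0,60,0,0,-30,0,0,0,60,0,0,0,0,0,0,60,0,0,0,0,0,0,10,0,0,0,0,0,0,10,0,0,0,0,0,0,10,0,0,0,0,0,0,10,0,0,0,0,0,0,10],
  newtons=40,
)

```text
time: 2.6
eef_pos: [0.4561, -0.2802, 0.0041]
tcp_rot: [0.961, 0.277, 0.0, 0.001]
contact_force: [0.1, -0.1, 0.2]
opening: 0.117
finger_force: 0.0
```

```bash
python3 - <<'E'
from h import *
s=cams.read_camera("scene")
print(ctrl.get_state())
save("g2.png",cv2.resize(s["color"][195:275,103:203],(750,600),interpolation=cv2.INTER_CUBIC))
E
```

```text
{'time': 2.65, 'qpos': array([-7.40331712e-01,  2.23750224e-01,  2.04108434e+00,  7.46818648e-06,
        8.75730582e-01,  2.69870340e-01]), 'dq': array([-0.00025678,  0.00609719,  0.00551962,  0.0002552 , -0.00165511,
        0.000866  ]), 'joint_efforts': array([-1.50471384e-02, -3.20446694e+01, -2.31532735e+01, -3.58751950e-04,
       -4.08121283e-03, -2.26477823e-05]), 'eef_pos': array([ 0.4559922 , -0.27996141,  0.00382494]), 'tcp_rot': array([9.60973815e-01, 2.76638869e-01, 2.71051984e-04, 4.36443351e-04]), 'contact_force': array([-0.08114531,  0.37722879, -0.3746205 ]), 'wrist_torque': array([ 0.00843792, -0.00816822, -0.06332897]), 'finger_force': 0.0, 'opening': 0.11999631508609826}
```

View pics/g2.png

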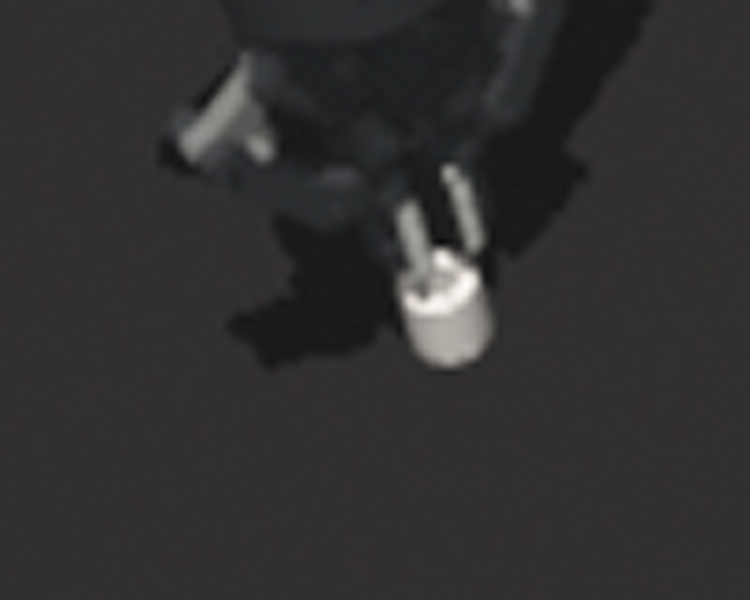

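```bash
python3 - <<'E'
from h import *
s=cams.read_camera("scene")
ty=np.array([np.cos(-1.01),np.sin(-1.01),0])
T=np.array([.4559,-.2818,.0652])
for dz in(0,.01,.02): print("g1",((proj(s,[T+[0,0,dz]+ty*.03,T+[0,0,dz]-ty*.03])-[123,195]+.5)*5-.5+[400,0]).round().tolist())
T=np.array([.456,-.280,.0038])
for dz in(0,.01,.02,.03,.04): print("g2",((proj(s,[T+[0,0,dz]+ty*.005,T+[0,0,dz]-ty*.005])-[103,195]+.5)*7.5-.5).round().tolist())
# model rim of sleeve
for z in(0,.028): print(((proj(s,[[.456,-.28,z]])-[103,195]+.5)*7.5-.5).round())
c=s["color"].astype(int)[225:250,150:172]; 
for r in c.sum(2)//3: print(*r)
E
```

```text
g1 [[522.0, 168.0], [631.0, 103.0]]
g1 [[517.0, 154.0], [627.0, 89.0]]
g1 [[512.0, 139.0], [623.0, 75.0]]
g2 [[445.0, 335.0], [471.0, 319.0]]
g2 [[440.0, 316.0], [466.0, 299.0]]
g2 [[434.0, 296.0], [460.0, 280.0]]
g2 [[428.0, 276.0], [454.0, 259.0]]
g2 [[422.0, 255.0], [448.0, 239.0]]
[[461. 334.]]
[[444. 279.]]
27 32 36 40 35 40 110 150 145 93 29 28 30 32 87 140 131 71 29 25 26 26
26 30 35 40 38 52 94 140 159 115 40 28 31 30 66 131 146 94 26 26 25 26
25 29 35 40 41 57 76 127 155 124 61 27 28 28 43 124 140 88 26 25 26 25
27 27 33 38 43 49 62 117 151 136 113 164 146 75 58 91 87 37 27 33 39 32
26 25 27 32 38 47 47 95 143 151 136 219 226 157 107 79 41 25 24 40 48 43
25 26 26 27 33 43 45 75 129 155 130 187 217 197 161 118 75 27 27 40 48 48
27 25 26 26 30 44 83 106 133 144 141 158 164 179 207 212 151 34 27 39 47 48
26 26 27 27 26 45 107 128 127 122 150 172 169 179 230 244 192 50 26 39 47 48
25 26 26 27 26 48 109 130 112 104 132 163 183 222 243 234 167 75 39 43 49 48
27 26 25 27 26 42 108 187 210 164 177 219 218 232 240 200 132 92 50 48 48 48
27 26 26 26 25 26 91 201 238 229 237 245 235 22
[... 324 characters left out ...]
84 48 48 48
25 25 34 45 48 47 43 62 120 152 164 170 172 172 169 160 149 114 64 48 48 48
34 39 44 47 48 47 49 53 98 141 161 169 171 171 169 170 145 86 46 48 48 48
46 48 48 48 48 48 47 48 64 106 139 155 171 168 149 142 107 52 48 48 48 48
49 48 48 48 48 48 49 48 48 56 88 106 131 127 97 68 48 47 48 49 48 48
49 48 48 49 48 49 48 49 47 48 48 47 48 48 47 47 47 47 48 48 48 48
48 48 48 47 48 48 47 47 48 48 47 47 48 47 48 48 48 47 49 48 47 48
48 47 48 48 48 47 48 48 48 47 48 47 49 49 48 48 48 48 48 49 48 48
48 48 46 48 48 47 47 48 48 47 47 48 48 47 48 48 48 48 47 47 48 48
48 48 48 47 48 48 48 48 48 47 48 47 48 48 48 48 47 48 48 48 48 48
48 48 48 49 48 47 48 48 47 48 47 48 48 48 48 49 47 48 47 47 48 49
```

g2 shows the shut fingers at (418,285) and (475,245), behind or above the sleeve and not around it, so they gripped nothing. I'll overlay the expected tool geometry on a wider crop.

```bash
python3 - <<'E'
from h import *
s=cams.read_camera("scene"); st=ctrl.get_state(); T=st["eef_pos"]; Rt=R.from_quat(st["tcp_rot"])
x0,y0,k=90,120,5
im=cv2.convertScaleAbs(cv2.resize(s["color"][y0:y0+120,x0:x0+150],(750,600),interpolation=cv2.INTER_CUBIC),alpha=1.8,beta=20)
def dr(P,col,closed=True):
    u=(proj(s,T+Rt.apply(P))-[x0,y0]+.5)*k-.5
    cv2.polylines(im,[u.astype(int)],closed,col,1)
for z in(0,-.019): dr([[-.011,-.005,z],[.011,-.005,z],[.011,.005,z],[-.011,.005,z]],(255,0,0))
dr([[0,0,0],[0,0,-.073]],(0,255,0),False)
dr([[a,b,-.073] for a,b in((-.038,-.0425),(.038,-.0425),(.038,.0425),(-.038,.0425))],(255,255,0))
dr([[a,b,-.073] for a,b in((-.0425,-.038),(.0425,-.038),(.0425,.038),(-.0425,.038))],(0,255,255))
save("g3.png",im)
E
```

```text
(no output)
```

View pics/g3.png

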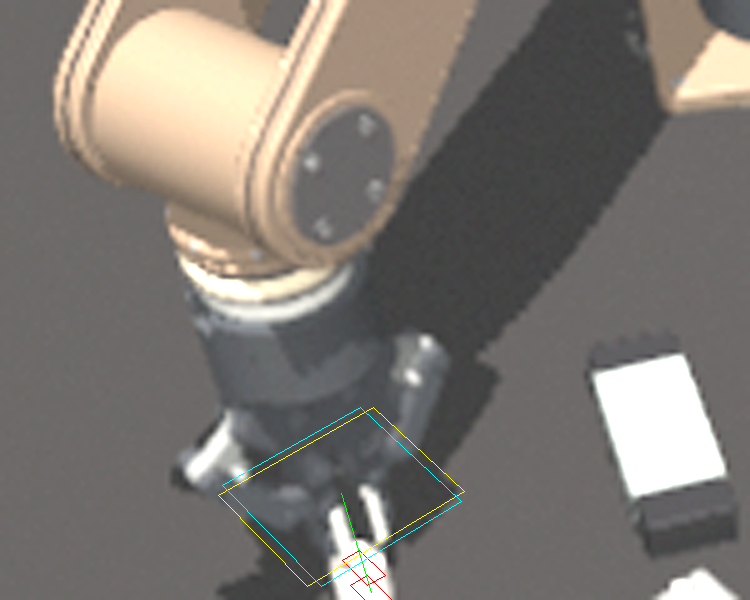

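The gripper body sits about 19 px higher than the reported TCP implies. The left fingertip also covers the ring's rear edge, so the tips look about 30 mm above the reported TCP. I'll open and probe down gently, watching the force.

Emit:
move_arm(
  plan=[0,0,0,0,0,0,60,0,0,0,0,0,0,60,0,0,0,0,0,0,60,0,0,-3,0,0,0,60,0,0,-3,0,0,0,60,0,0,0,0,0,0,60],
)

```text
time: 3.35
eef_pos: [0.4552, -0.2793, -0.0035]
tcp_rot: [0.961, 0.277, -0.0, -0.001]
contact_force: [-0.2, -0.1, -0.6]
opening: 0.703
finger_force: 0.0
```

Emit:
move_arm(
  plan=[0,0,-3,0,0,0,60,0,0,-3,0,0,0,60,0,0,-3,0,0,0,60,0,0,-2,0,0,0,60,0,0,0,0,0,0,60],
)

```text
time: 3.85
eef_pos: [0.4554, -0.2795, -0.0142]
tcp_rot: [0.961, 0.277, -0.0, -0.0]
contact_force: [-1.1, 0.1, -0.5]
opening: 0.705
finger_force: 0.0
```

```bash
python3 - <<'E'
from h import *
s=cams.read_camera("scene"); st=ctrl.get_state(); T=st["eef_pos"]; print(T,st["contact_force"])
x0,y0,k=110,170,7.5
im=cv2.convertScaleAbs(cv2.resize(s["color"][y0:y0+80,x0:x0+100],(750,600),interpolation=cv2.INTER_CUBIC),alpha=2,beta=20)
save("g4.png",im)
E
```

```text
[ 0.45555195 -0.27960634 -0.01403033] [ 0.26336633  0.30014336 -0.50741715]
```

View pics/g4.png

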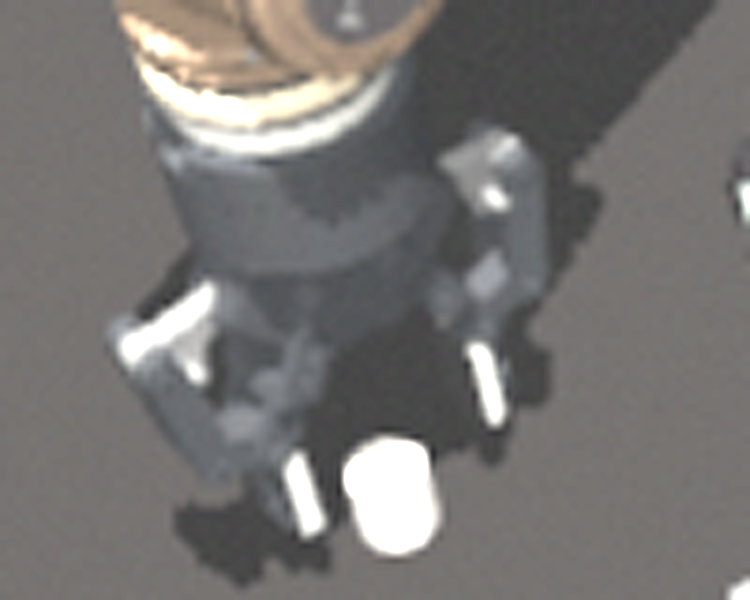

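Emit:
move_arm(
  plan=[0,0,-3,0,0,0,60,0,0,-3,0,0,0,60,0,0,0,0,0,0,60],
)

```text
time: 4.2
eef_pos: [0.4553, -0.2794, -0.0203]
tcp_rot: [0.961, 0.277, -0.0, -0.0]
contact_force: [-0.8, 0.1, -1.6]
opening: 0.703
finger_force: 0.0
```

Emit:
move_arm(
  plan=[0,0,-2,0,0,0,60,0,0,-2,0,0,0,60,0,0,0,0,0,0,60],
)

```text
time: 4.5
eef_pos: [0.4555, -0.2796, -0.0241]
tcp_rot: [0.961, 0.277, -0.0, -0.0]
contact_force: [-1.3, 0.6, -0.0]
opening: 0.707
finger_force: 0.0
```

Emit:
move_arm(
  plan=[0,0,-2,0,0,0,60,0,0,-1,0,0,0,60,0,0,0,0,0,0,60],
)

```text
time: 4.8
eef_pos: [0.4556, -0.2796, -0.027]
tcp_rot: [0.961, 0.277, -0.0, -0.0]
contact_force: [-0.3, -0.4, 0.8]
opening: 0.702
finger_force: 0.0
```

Emit:
move_arm(
  plan=[0,0,0,0,0,0,15,0,0,0,0,0,0,15,0,0,0,0,0,0,15,0,0,0,0,0,0,15,0,0,0,0,0,0,15,0,0,0,0,0,0,15],
)

```text
time: 5.4
eef_pos: [0.456, -0.28, -0.0264]
tcp_rot: [0.961, 0.277, 0.0, 0.0]
contact_force: [0.5, 1.0, 3.7]
opening: 0.295
finger_force: 39.4
```

The sleeve is gripped at 25 mm opening with 39 N. The reported TCP z reads about 29 mm too low. Now I lift and carry the sleeve over the shaft.

Emit:
move_arm(
  plan=[0,0,20,0,0,0,15,0,0,45,0,0,0,15,10,21,10,0,0,0,15,15,30,0,0,0,0,15,15,30,0,0,0,0,15,15,30,0,0,0,0,15,15,30,0,0,0,0,15,7,10,0,0,0,0,15,0,0,0,0,0,0,15,0,0,0,0,0,0,15],
)

```text
time: 6.4
eef_pos: [0.5323, -0.1293, 0.0479]
tcp_rot: [0.961, 0.277, -0.0, 0.0]
contact_force: [0.8, 0.4, -0.0]
opening: 0.29
finger_force: 39.4
```

```bash
python3 - <<'E'
from h import *
s=cams.read_camera("scene"); t=cams.read_camera("top"); st=ctrl.get_state(); print(st["eef_pos"],st["opening"],st["finger_force"],st["contact_force"])
a=cv2.resize(s["color"][200:280,190:270],(480,480),interpolation=cv2.INTER_CUBIC)
b=cv2.resize(t["color"][140:200,300:340],(320,480),interpolation=cv2.INTER_CUBIC)
im=np.hstack([a,b]); save("s1.png",im)
P=lambda c,p,x0,y0,k:((proj(c,p)-[x0,y0]+.5)*k-.5).round().tolist()
T=st["eef_pos"]+[0,0,.029]
print("shaft tip",P(s,[[.533,-.1292,.064]],190,200,6),"expected sleeve bottom/top",P(s,[T-[0,0,.002],T+[0,0,.026]],190,200,6))
E
```

```text
[ 0.53213193 -0.12985409  0.04799836] 0.2820825662882482 39.41009536385536 [-0.00648054 -1.10189673 -0.56641152]
shaft tip [[220.0, 224.0]] expected sleeve bottom/top [[216.0, 204.0], [209.0, 155.0]]
```

View pics/s1.png

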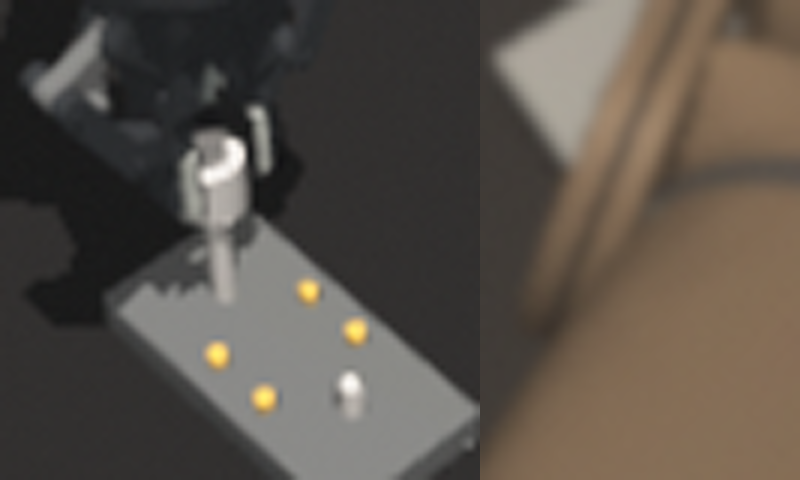

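The sleeve at (215,190) hangs right above the shaft, whose axis is at about (220,240), and the projection agrees to about 1 mm. I lower it gently and check the force.

Emit:
move_arm(
  plan=[0.5,1,0,0,0,0,15,0,0,-6,0,0,0,15,0,0,-5,0,0,0,15,0,0,-4,0,0,0,15,0,0,0,0,0,0,15],
)

```text
time: 7.0
eef_pos: [0.5329, -0.1283, 0.0323]
tcp_rot: [0.961, 0.277, -0.0, 0.0]
contact_force: [0.5, -1.1, -2.2]
opening: 0.282
finger_force: 39.4
```

Emit:
move_arm(
  plan=[0,0,-4,0,0,0,15,0,0,-4,0,0,0,15,0,0,-4,0,0,0,15,0,0,0,0,0,0,15],
)

```text
time: 7.4
eef_pos: [0.5335, -0.1283, 0.0209]
tcp_rot: [0.961, 0.277, 0.0, 0.001]
contact_force: [0.9, -3.4, -2.5]
opening: 0.29
finger_force: 39.4
```

Emit:
move_arm(
  plan=[0,0,-5,0,0,0,15,0,0,-5,0,0,0,15,0,0,-5,0,0,0,15,0,0,0,0,0,0,15],
)

```text
time: 7.8
eef_pos: [0.5336, -0.1283, 0.0056]
tcp_rot: [0.961, 0.277, 0.0, 0.001]
contact_force: [3.4, -5.4, -3.9]
opening: 0.282
finger_force: 39.4
```

Emit:
move_arm(
  plan=[0.5,-1,-4,0,0,0,15,0,0,-4,0,0,0,15,0,0,-2,0,0,0,15,0,0,-1.5,0,0,0,15,0,0,0,0,0,0,15],
)

```text
time: 8.3
eef_pos: [0.5333, -0.1284, -0.0059]
tcp_rot: [0.961, 0.277, -0.0, -0.0]
contact_force: [0.5, -2.4, -2.1]
opening: 0.286
finger_force: 39.5
```

Push down until it seats, then release and lift.

Emit:
move_arm(
  plan=[0,0,-1,0,0,0,15,0,0,-1,0,0,0,15,0,0,0,0,0,0,15],
)

```text
time: 8.6
eef_pos: [0.5334, -0.1284, -0.0064]
tcp_rot: [0.961, 0.277, -0.001, -0.001]
contact_force: [-2.2, -0.7, 5.7]
opening: 0.289
finger_force: 40.2
```

Emit:
move_arm(
  plan=[0,0,1,0,0,0,45,0,0,0,0,0,0,45,0,0,0,0,0,0,45,0,0,20,0,0,0,45,0,0,45,0,0,0,45,0,20,20,0,0,0,45,0,40,10,0,0,0,60,0,40,0,0,0,0,60,0,40,0,0,0,-8,60,0,40,0,0,0,-8,60,0,40,0,0,0,-8,60],
)

```text
time: 9.7
eef_pos: [0.5332, 0.093, 0.0886]
tcp_rot: [0.998, 0.068, -0.0, -0.0]
contact_force: [-0.0, -0.5, -0.4]
opening: 0.699
finger_force: 0.0
```

```bash
python3 - <<'E'
from h import *
s=cams.read_camera("scene"); t=cams.read_camera("top"); st=ctrl.get_state(); print(st["eef_pos"],st["tcp_rot"],st["qpos"])
P=lambda c,p:proj(c,p).round(1).tolist()
print("expected ring top centre top/scene",P(t,[[.5333,-.1288,.048]]),P(s,[[.5333,-.1288,.048]]))
a=cv2.resize(s["color"][215:275,200:280],(480,360),interpolation=cv2.INTER_CUBIC)
b=cv2.resize(t["color"][128:196,296:362],(320,330),interpolation=cv2.INTER_CUBIC); b=np.pad(b,((0,30),(0,0),(0,0)))
c=cv2.resize(s["color"][180:280,330:430],(240,240)); d=cv2.resize(t["color"],(320,240)); e=cv2.resize(s["color"],(240,240))
save("s2.png",np.vstack([np.hstack([a,b]),np.hstack([c,d,e])]))
E
```

```text
[0.53274114 0.09524164 0.08836793] [ 9.97387531e-01  7.22315074e-02 -4.33810826e-04 -7.30963788e-04] [-1.13772279e-02  1.07630030e-01  1.99063988e+00  1.60113073e-03
  1.04431007e+00  1.41402487e+00]
expected ring top centre top/scene [[339.5, 172.5]] [[227.0, 241.4]]
```

View pics/s2.png

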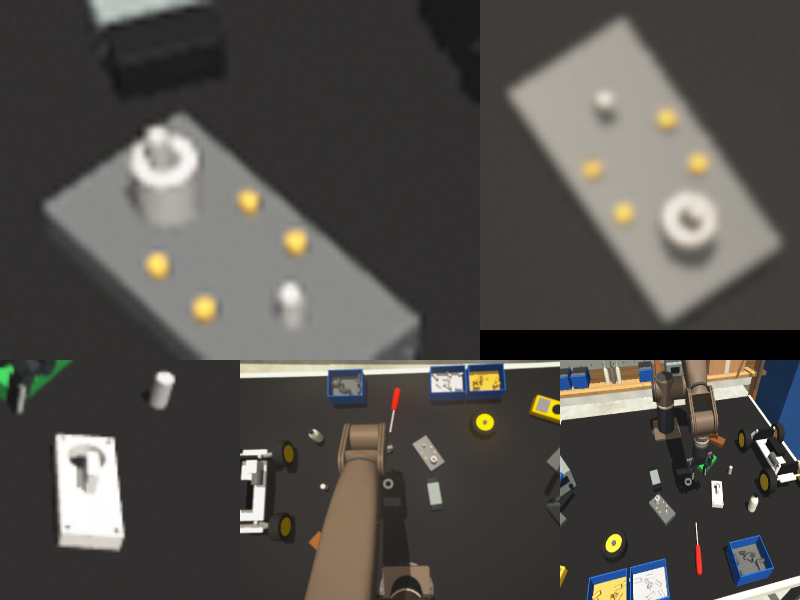

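The sleeve stands flat on the jig with the shaft through it, in both views ((163,165) and (690,220)). Nothing else moved. Next is the cover.

Emit:
move_arm(
  plan=[3,30,0,0,0,-8.2,60,3,30,0,0,0,-8.2,60,4,30,0,0,0,-8.1,60,3,27,0,0,0,0,60,0,0,0,0,0,0,60,0,0,0,0,0,0,60,0,0,0,0,0,0,60],
)

```text
time: 10.5
eef_pos: [0.5465, 0.2071, 0.0884]
tcp_rot: [0.99, -0.143, -0.0, 0.0]
contact_force: [-0.1, -0.6, 0.4]
opening: 0.701
finger_force: 0.0
```

```bash
python3 - <<'E'
from h import *
s=cams.read_camera("scene"); st=ctrl.get_state(); print(st["eef_pos"],2*np.degrees(np.arctan2(st["tcp_rot"][1],st["tcp_rot"][0]))-90)
# scene-based cover fit: top-face corners by blob
g=s["color"].astype(int); m=(g.min(2)>100)&(g.max(2)-g.min(2)<40)
m=m.astype(np.uint8); n,l,b,c=cv2.connectedComponentsWithStats(m)
q=[-.285,.5465,.2129]
P=np.array([[.066,.03,.022],[.066,-.03,.022],[-.066,-.03,.022],[-.066,.03,.022]])
W=np.c_[q[1]+np.cos(q[0])*P[:,0]-np.sin(q[0])*P[:,1],q[2]+np.sin(q[0])*P[:,0]+np.cos(q[0])*P[:,1],P[:,2]]
u=proj(s,W); print(u.round(1).tolist())
k=l[int(u[:,1].mean())+8,int(u[:,0].mean())]; print(k,b[k])
for p in u:
    x,y=p.round().astype(int); print(g[y-4:y+5,x-5:x+6].mean(2).astype(int).tolist())
E
```

```text
[0.54658725 0.20702081 0.08848   ] -106.43457243415723
[[381.4, 253.4], [355.7, 251.6], [353.5, 211.0], [377.1, 212.6]]
63 [ 353  211   29   49 1202]
[[254, 253, 246, 253, 251, 143, 48, 48, 49, 48, 48], [253, 235, 162, 234, 249, 172, 49, 49, 48, 49, 49], [253, 231, 151, 216, 248, 171, 48, 48, 47, 48, 48], [253, 252, 233, 247, 252, 204, 47, 49, 48, 48, 49], [243, 243, 242, 243, 244, 201, 48, 48, 48, 48, 48], [209, 211, 211, 208, 195, 125, 48, 48, 48, 48, 48], [209, 209, 210, 211, 189, 69, 48, 47, 48, 49, 49], [209, 210, 210, 206, 176, 48, 48, 47, 48, 49, 49], [208, 209, 209, 197, 129, 48, 48, 48, 48, 48, 48]]
[[47, 36, 45, 95, 218, 253, 248, 245, 252, 254, 254], [46, 35, 40, 76, 209, 252, 180, 150, 234, 254, 254], [45, 36, 42, 75, 209, 253, 236, 224, 249, 254, 254], [45, 35, 41, 76, 186, 250, 248, 243, 251, 252, 253], [49, 43, 42, 82, 157, 221, 221, 221, 225, 233, 237], [49, 43, 40, 94, 164, 207, 207, 206, 207, 207, 210], [48, 43, 37, 103, 178, 206, 208, 206, 206, 207, 208], [49, 42, 32, 116, 195, 205, 208, 208, 207, 207, 207], [49, 45, 49, 120, 194, 205, 206, 208, 208, 207, 207]]
[[2
[... 194 characters left out ...]
 31, 80, 124, 106, 97, 111, 123, 119], [26, 26, 27, 34, 103, 154, 118, 99, 132, 163, 161], [27, 25, 26, 39, 102, 153, 135, 118, 143, 163, 164], [25, 27, 25, 47, 105, 154, 162, 154, 162, 163, 165], [26, 26, 27, 58, 114, 153, 165, 162, 162, 164, 166]]
[[48, 48, 48, 48, 48, 49, 48, 49, 49, 48, 48], [48, 49, 48, 48, 49, 48, 48, 48, 49, 47, 48], [49, 48, 47, 48, 48, 48, 48, 48, 49, 48, 48], [126, 125, 134, 171, 191, 132, 48, 48, 48, 48, 48], [164, 155, 141, 196, 234, 209, 48, 47, 49, 48, 48], [164, 152, 113, 163, 240, 229, 47, 49, 48, 48, 48], [164, 160, 146, 197, 252, 246, 48, 49, 48, 48, 49], [166, 164, 162, 220, 254, 251, 48, 49, 48, 48, 48], [156, 164, 162, 220, 254, 251, 48, 48, 48, 48, 48]]
```

Emit:
move_arm(
  plan=[-0.5,5,-30,0,0,0,60,0,0,-35,0,0,0,60,0,0,-16,0,0,0,60,0,0,-10,0,0,0,60,0,0,0,0,0,0,60,0,0,0,0,0,0,0,0,0,0,0,0,0,0,0,0,0,0,0,0,0,0,0,0,0,0,0,0,0,0,0,0,0,0,0,0,0,0,0,0,0,0],
  newtons=80,
)

```text
time: 11.65
eef_pos: [0.5473, 0.2134, -0.0008]
tcp_rot: [0.99, -0.142, 0.001, -0.0]
contact_force: [-1.5, -0.8, 5.8]
opening: 0.118
finger_force: 80.4
```

Emit:
move_arm(
  plan=[0,0,25,0,0,0,0,0,0,35,0,0,0,0,0,-20,22,0,0,0,0,2,-35,0,0,0,8.1,0,3,-40,0,0,0,8.1,0,3,-40,0,0,0,8.1,0,3,-40,0,0,0,8.1,0,3,-40,0,0,0,8.1,0,2,-40,0,0,0,8,0,1,-35,0,0,0,0,0,1,-20,0,0,0,0,0,0,0,0,0,0,0,0],
)

```text
time: 12.85
eef_pos: [0.5633, -0.0991, 0.0785]
tcp_rot: [0.961, 0.275, -0.001, -0.0]
contact_force: [0.5, -0.1, -1.7]
opening: 0.115
finger_force: 79.2
```

Emit:
move_arm(
  plan=[0,0,0,0,0,0,0,0,0,0,0,0,0,0],
)

```text
time: 13.05
eef_pos: [0.5634, -0.0955, 0.0789]
tcp_rot: [0.961, 0.277, -0.001, -0.001]
contact_force: [-0.3, -0.2, -2.4]
opening: 0.117
finger_force: 79.2
```

Emit:
move_arm(
  plan=[2.5,-12.5,0,0,0,0,0,0,0,0,0,0,0,0,0,0,0,0,0,0,0],
)

```text
time: 13.35
eef_pos: [0.5669, -0.1092, 0.0798]
tcp_rot: [0.961, 0.277, 0.0, -0.0]
contact_force: [-0.3, 0.1, -3.5]
opening: 0.118
finger_force: 79.2
```

```bash
python3 - <<'E'
from h import *
s=cams.read_camera("scene"); t=cams.read_camera("top"); st=ctrl.get_state(); T=st["eef_pos"]; print(T)
zb=T[2]+.0008; yaw=2*np.arctan2(st["tcp_rot"][1],st["tcp_rot"][0]); ex=np.array([np.cos(yaw),np.sin(yaw),0]); ey=np.array([-ex[1],ex[0],0])
C=np.array([T[0],T[1],zb])
x0,y0,k=190,190,7.5
im=cv2.resize(s["color"][y0:y0+80,x0:x0+100],(750,600),interpolation=cv2.INTER_CUBIC)
def dr(P,col): cv2.polylines(im,[((proj(s,P)-[x0,y0]+.5)*k-.5).astype(int)],True,col,1)
dr([C+a*ex+b*ey+[0,0,.022] for a,b in((.066,.03),(.066,-.03),(-.066,-.03),(-.066,.03))],(255,0,0))
a=np.linspace(0,6.28,30); dr([C-.038*ex+.02*(np.cos(i)*ex+np.sin(i)*ey)+[0,0,.022] for i in a],(0,255,0))
save("c1.png",im)
E
```

```text
[ 0.56668169 -0.10901074  0.07972474]
```

View pics/c1.png

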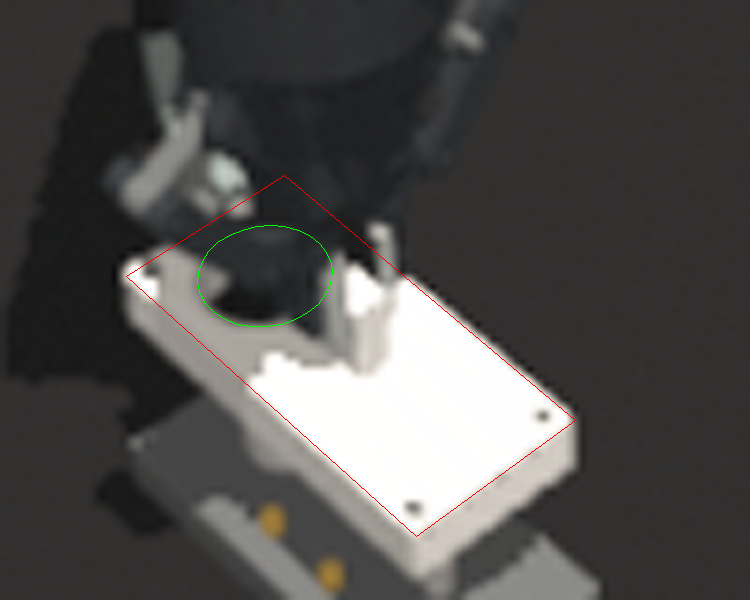

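The overlay shows the cover level and matching the model outline to about 1 px, centred on the TCP over the jig. Now a small correction and the lowering.

Emit:
move_arm(
  plan=[-1.2,0.2,-10,0,0,0,0,0,0,-12,0,0,0,0,0,0,-10,0,0,0,0,0,0,-6,0,0,0,0,0,0,0,0,0,0,0],
)

```text
time: 13.95
eef_pos: [0.5642, -0.1086, 0.0397]
tcp_rot: [0.961, 0.277, -0.001, -0.001]
contact_force: [-0.5, 0.3, -2.8]
opening: 0.121
finger_force: 79.2
```

Emit:
move_arm(
  plan=[0,0,-3,0,0,0,0,0,0,-3,0,0,0,0,0,0,-2,0,0,0,0,0,0,0,0,0,0,0],
)

```text
time: 14.35
eef_pos: [0.5654, -0.109, 0.0336]
tcp_rot: [0.961, 0.277, -0.0, -0.0]
contact_force: [-0.5, -0.4, -2.7]
opening: 0.117
finger_force: 79.2
```

Emit:
move_arm(
  plan=[0,0,-2,0,0,0,0,0,0,-2,0,0,0,0,0,0,-2,0,0,0,0,0,0,0,0,0,0,0],
)

```text
time: 14.75
eef_pos: [0.5651, -0.1089, 0.0273]
tcp_rot: [0.961, 0.277, -0.0, -0.0]
contact_force: [-0.6, -0.2, -3.6]
opening: 0.119
finger_force: 79.2
```

Emit:
move_arm(
  plan=[0,0,-2,0,0,0,0,0,0,-2,0,0,0,0,0,0,-2,0,0,0,0,0,0,0,0,0,0,0],
)

```text
time: 15.15
eef_pos: [0.5658, -0.1092, 0.0224]
tcp_rot: [0.961, 0.277, 0.0, 0.0]
contact_force: [-2.0, -0.0, 4.4]
opening: 0.12
finger_force: 80.1
```

Emit:
move_arm(
  plan=[0,0,-1,0,0,0,0,0,0,-1,0,0,0,0,0,0,0,0,0,0,0],
)

```text
time: 15.45
eef_pos: [0.5658, -0.1092, 0.0202]
tcp_rot: [0.961, 0.277, 0.0, 0.0]
contact_force: [-1.8, 0.6, 4.4]
opening: 0.114
finger_force: 80.2
```

Emit:
move_arm(
  plan=[0,0,-1,0,0,0,0,0,0,-1,0,0,0,0,0,0,0,0,0,0,0],
)

```text
time: 15.75
eef_pos: [0.5658, -0.1093, 0.0192]
tcp_rot: [0.961, 0.277, -0.0, 0.0]
contact_force: [-5.2, 0.6, 10.3]
opening: 0.115
finger_force: 81.0
```

Emit:
move_arm(
  plan=[0,0,-1,0,0,0,0,0,0,0,0,0,0,0],
)

```text
time: 15.95
eef_pos: [0.5657, -0.1093, 0.0192]
tcp_rot: [0.961, 0.277, -0.0, -0.0]
contact_force: [-8.6, 2.3, 14.5]
opening: 0.119
finger_force: 81.7
```

Emit:
move_arm(
  plan=[-0.5,0,-0.5,0,0,0,0,0,0,0,0,0,0,0,0,0,0,0,0,0,0,0,0,0,0,0,0,0,0,0,0,0,0,0,0],
)

```text
time: 16.45
eef_pos: [0.5658, -0.1093, 0.0191]
tcp_rot: [0.961, 0.277, 0.0, 0.0]
contact_force: [-8.1, 1.3, 15.3]
opening: 0.117
finger_force: 81.8
```

```bash
python3 - <<'E'
from h import *
s=cams.read_camera("scene"); st=ctrl.get_state(); print(st["eef_pos"],st["contact_force"],st["finger_force"],st["tcp_rot"])
T=st["eef_pos"]; ex=np.array([.8467,.532,0]); ey=np.array([-.532,.8467,0])
for a,b in((.066,.03),(.066,-.03)):
    u=proj(s,[[T[0],T[1],.042]+a*ex+b*ey])[0]; x,y=u.round().astype(int); print(u,s["color"][y-5:y+6,x-5:x+6].mean(2).astype(int).tolist())
E
```

```text
[ 0.5657602  -0.10932701  0.01912994] [-7.47290925  1.73000993 15.80155176] 81.81921243667603 [9.60963189e-01 2.76676131e-01 1.66265670e-04 1.98916262e-04]
[266.49692289 262.22131835] [[216, 81, 48, 48, 47, 48, 48, 48, 48, 48, 48], [252, 215, 81, 48, 47, 48, 49, 49, 48, 48, 48], [254, 252, 221, 120, 48, 48, 47, 48, 48, 47, 48], [253, 247, 240, 211, 119, 48, 48, 48, 48, 48, 48], [242, 175, 181, 231, 228, 119, 48, 48, 48, 48, 48], [242, 184, 197, 238, 248, 176, 48, 49, 49, 48, 48], [253, 249, 248, 241, 230, 179, 49, 48, 48, 48, 49], [254, 253, 248, 222, 201, 166, 48, 48, 48, 48, 47], [251, 241, 222, 203, 203, 171, 71, 49, 48, 49, 48], [219, 198, 201, 202, 202, 178, 111, 76, 50, 48, 48], [186, 202, 202, 202, 201, 181, 134, 119, 89, 48, 47]]
[246.22948625 277.54804973] [[218, 252, 254, 253, 231, 204, 242, 253, 254, 254, 249], [160, 221, 250, 251, 225, 169, 234, 253, 253, 245, 223], [154, 162, 200, 245, 251, 247, 251, 250, 234, 212, 202], [153, 151, 151, 191, 244, 253, 248, 224, 200, 200, 200], [150, 153, 153, 154, 192, 229, 221, 200, 200, 201, 201], [143, 150, 153, 153, 159, 180, 201, 200, 201, 200, 195], [138, 141, 149, 153, 156, 176, 200, 200, 201, 195, 174], [137, 139, 141, 149, 153, 172, 197, 195, 185, 168, 148], [120, 138, 138, 141, 149, 173, 193, 176, 154, 138, 137], [84, 119, 136, 138, 141, 161, 172, 149, 138, 132, 119], [63, 83, 117, 135, 138, 142, 144, 139, 131, 107, 91]]
```

The corners match the flush model (top face at 42 mm), and a steady 15 N is pressing down. Handing in.

```bash
python3 -c "
from plant import order; print(order.sign_off())"
```

```text
the job is handed in; nothing more can be done
None
```

I handed the job in at 16.5 s; `order.sign_off()` returned no verdict, but by my readings the sleeve is seated on the shaft and let go, and the cover is over the pin, held flush under about 15 N.

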